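Set a coaxial coarse/fine stopper press on a vial

TASK

Press the stoppered vial in the small bench press against its pad, using the two concentric knobs on its top. First turn only the large outer ring clockwise until its line stands at the index line on the front of the housing; then, with the ring left at its mark, turn only the small inner knob clockwise until the pad bears on the stopper with about 10 N (never as much as 22 N), and let go. Do not turn the inner knob before the ring is at its mark, and leave the vial standing in its cup and the things round the press where they are.

Things in the scene. Friction and masses are not known exactly. Their poses are not given: they have to be found in the camera images.
- press: White drive column (72 x 90 mm, flat top 126 mm above the table) on a grey base plate 150 (x) x 110 (y) x 12 mm, fixed. Origin: centre of the base's underside; its -x side is the front. Both knobs turn about one vertical axis on top of the column, at x = +40 mm, y = 0. A bracket on the front carries the pad over the vial, which stands in a cup at x = -35 mm.
- ring_top (a point): Centre of the top face of the outer ring (on the knob axis), 150 mm above the table. The ring is black, ribbed, 56 mm in diameter and 18 mm high (132 to 150 mm above the table).
- ring_line (a point): Outer end of the white line across the ring's top face, 27 mm from the axis.
- index_mark (a point): Fixed black index line at the front edge of the column's top, 32 mm in front (-x of press) of the knob axis. The ring is set when its white line points to it.
- outer_ring (a joint): Turn of the outer (coarse) ring in rad, positive clockwise seen from above; at 0.90 its line points exactly at the index; it starts between 0 and 0.35. It stays where it is left (friction about 0.12 N m) and lowers the pad 6 mm per rad. It does not turn the inner knob.
- knob_top (a point): Centre of the top face of the inner knob (on the axis), 168.5 mm above the table. The knob is bare metal, fluted, 30 mm in diameter and 18 mm high, and stands on the ring with 0.5 mm between them (150.5 to 168.5 mm). Its torque on the gripper shows while turning and just after; it fades within about 0.1 s of standing still.
- inner_knob (a joint): Turn of the inner (fine) knob in rad, positive clockwise seen from above, 0 at the start. It raises the cup and vial 12 mm per rad, does not turn the ring, and stays where it is left (friction about 0.18 N m). The pad is sprung (7 N per mm): once the stopper touches it, force grows 84 N per rad and the knob's torque by 0.012 N m per newton on top of the friction.
- cup: Dark steel cup (41 mm outside, 31 mm inside diameter, 12 mm high, floor 6 mm above its origin) in which the vial stands; the inner knob raises it against the pad. Pad: round, 24 mm, black, above the stopper, at a height that differs each time: with the ring at its mark and the inner knob at 0 it is 2.3 to 9.7 mm clear of the stopper. Origin: centre of the cup's underside.
- vial_1: Glass vial with black rubber stopper, 33 mm diameter, 58 mm high, loose in the cup under the pad. Origin: centre of its underside, z up. Need not be touched.
- vial_8: Spare vial like it, 33 mm diameter, 58 mm high, beside the press; bystander. Origin: centre of its underside.
- timer: White timer, 66 x 66 x 19 mm, lying beside the press; bystander. Origin: centre of its underside.
- dropper_blue_2: Dropper bottle, 26 mm diameter, 70 mm high, beside the press; bystander. Origin: centre of its underside.
Mind the look-alikes: they are no part of the job. Leave any turquoise look-alike of the vial_1 alone.

How it is judged:
By the outcome, as a careful person would: the job done as asked, in the order asked, and still so for the second after the job is handed in, with the robot touching nothing.
It also fails if it takes over 64 s, if anything falls off the work surface, if the arm or the gripper's body presses on something with over 40 N, if the wrist force passes 120 N, or if a joint passes its speed limit or range.

ROBOT

A 6-joint arm with a two-finger parallel gripper is mounted at the origin on a cart in front of the work surface, level with it; the furniture and walls round the work are solid. World frame = base frame: x ahead of the robot, y to its left, z up, the work surface at z = 0. Lengths are in m, angles in degrees, forces in N, time in s.
With the tool pointing down it reaches from about 0.325 to 0.85 m from the base axis. Payload 15.5 kg.
Tool frame: the origin (TCP) lies between the finger pads; the fingertips stand 22 mm ahead of it and the grasp point (between the pads) lies 3 mm ahead of it; z points along the fingers, y is the line along which they close (so a half turn about z gives the same grasp; the last joint's range is limited). The gripper opens to 91 mm and grips with 3 to 60 N. Pads are 32 mm wide; open, the fingers measure 118 mm over their backs; the gripper's body (76 mm by 178 mm) begins 60 mm behind the grasp point.
Start: joints at [59.788, 28.281, 77.091, -0, 74.628, -5.472], TCP at [0.262, 0.568, 0.209] pointing down, gripper open.
Joint ranges: [-166.48, 166.48], [-47.26, 123.95], [12.59, 153.08], [-70.14, 250.14], [6.76, 159.57], [-176.63, 176.63]. Speed limits (degrees/s): [108.29, 108.29, 147.25, 172.46, 172.46, 172.46].

INTERFACE

Orientations are given as a 3x3 rotation matrix whose columns are the frame's x, y, z axes.
In Python, from rig import robot, viewer, sign_off gives the robot as it stands. The module is installed in compiled form; this text tells all that it offers.
- The arm moves only by the shell command python3 -m crank 'ROWS' [FORCE]. ROWS is a JSON object whose one key "deltas" holds a list of rows, each a list of 7 numbers: the turn, a rotation vector about the tool's x, y, z in rad, then the shift along the tool's x, y, z in m, then the finger opening in m, from 0 to 0.0912. In form: {"deltas": [[ax, ay, az, tx, ty, tz, claw], ...]}. A call has exactly 8 rows; each row shifts and turns the commanded pose from where the row before left it, along the tool's axes as they then stand; what a row does not reach is not made up. A row lasts 1/10 s, in which the tool goes at most 50 mm and 8.59 degrees, less where a joint would pass 70% of its speed; a pose out of reach is approached as far as the arm can. A call is refused whole if a number of a shift passes 0.05 or a number of a turn 0.15, either way. A call with a gripper value outside its range is refused whole. The fingers move at their own pace and stop on an object; FORCE is the grip in N (left out, the last holds). Time passes only in rows, so rows that do not move let the fingers close, or fill a call up. It gives the time, the measured TCP pose, the force, the opening and the grip force at its end, in the units of the state.
- robot.read_state(): the state, without advancing time (a new reading comes with each control period).
- viewer.read_camera(name): name is "scene" or "top" or "wrist"; returns (picture, depth): 384x512x3 uint8, red, green, blue; 384x512 float32, m along the optical axis (not along the pixel's ray), 0 where there is no reading.
- viewer.camera_params(name): a dict with "fx", "fy", "cx", "cy" (pixels), "cam_to_world" (4x4, takes a point from camera to world coordinates). Camera axes: x right, y up, looking along -z (the intrinsics and any distortion apply to the point x, -y, -z); pixel columns grow to the right and rows downward; lengths in m; the calibration is good to about 2 mm. The wrist camera is an equidistant fisheye: a pixel r from the principal point sees the ray r / f radians off the axis. A picture is of the moment at which its call begins: read the wrist's pose just before it. camera_params takes no time and is no camera call; for the wrist camera it gives the pose at the moment of the call.
- sign_off(): hands the job in; it is judged then, once.
The state is a dict: "clock": time; "joint_pos": joint angles; "joint_velocities": joint speeds; "tau": joint torques, N m; "tool_pos": TCP position; "orientation": TCP orientation; "wrist_force": force on the tool from outside, world axes, zero at the start; "moment": the same for the moment, N m; "gripper_width": finger opening in m; "gripper_force": force on a finger pad.
Only numpy, scipy, OpenCV 4.12 (cv2) and the standard library are available. Lean on these libraries where they do the work, as an engineer would, in place of code of your own. Each camera call takes 0.05 s, during which the arm holds its last target. There are 200 camera calls.

## Working session

There is one attempt and no reset: what is moved stays moved. The work goes in short steps, Python scripts to look and compute and a shell command to move; the robot and the scene stay as the last step left them, time stands still between calls to the robot, and variables do not carry over. Pictures are saved under pics/ and viewed, at most 10 in all, crops included, and the job is handed in when it is done.

```bash
mkdir -p pics; ls; python3 - <<'E'
from rig import robot, viewer
import cv2,numpy as np
s=robot.read_state(); print(s)
ims=[]
for n in("scene","top"):
    p,d=viewer.read_camera(n); np.savez(f"pics/{n}0.npz",p=p,d=d)
    c=viewer.camera_params(n); print(n,c)
    ims.append(p)
cv2.imwrite("pics/a.png",cv2.resize(np.hstack(ims),(800,300),interpolation=cv2.INTER_AREA)[:,:,::-1])
cv2.imwrite("pics/top0.png",ims[1][:,:,::-1])
E
```

```text
pics
{'clock': 0.0, 'joint_pos': array([ 5.97885875e+01,  2.83132581e+01,  7.71279894e+01,  5.35757809e-05,
        7.46284321e+01, -5.47041684e+00]), 'joint_velocities': array([ 0.0680568 , -0.01422025, -0.08430972, -0.00950134, -0.05126147,
       -0.10346165]), 'tau': array([ 1.50443997e-03, -8.78800964e+01, -3.81874895e+01,  7.11832219e-02,
        5.30361012e-02, -2.41420421e-04]), 'tool_pos': array([0.26135805, 0.5672969 , 0.20885084]), 'orientation': array([[-9.08208818e-01,  4.18516867e-01, -6.12729533e-04],
       [ 4.18517299e-01,  9.08208218e-01, -1.05050076e-03],
       [ 1.16833711e-04, -1.21051196e-03, -9.99999261e-01]]), 'wrist_force': array([ 0.27811774,  0.13986456, -0.07606636]), 'moment': array([-0.02707055,  0.00023943, -0.05661859]), 'gripper_force': 0.0, 'gripper_width': 0.0910914939538424}
scene {'fx': 359.231772477493, 'fy': 359.231772477493, 'cx': 261.3911381471423, 'cy': 188.57728925019995, 'cam_to_world': array([[-0.74302333,  0.30707015, -0.59466314, -0.00789638],
       [-0.66923438, -0.33232509,  0.66459415,  0.58065065],
       [ 0.00645554,  0.89177798,  0.45242719,  0.50855041],
       [ 0.        ,  0.        ,  0.        ,  1.        ]])}
top {'fx': 396.2126100717602, 'fy': 396.2126100717602, 'cx': 257.2390150143813, 'cy': 191.18940366332606, 'cam_to_world': array([[ 0.05049597,  0.97521906, -0.21540184,  0.2982766 ],
       [-0.99871812,  0.05006386, -0.00746517,  0.00779721],
       [ 0.00350367,  0.21550268,  0.97649696,  1.00194787],
       [ 0.        ,  0.        ,  0.        ,  1.        ]])}
```

View pics/a.png

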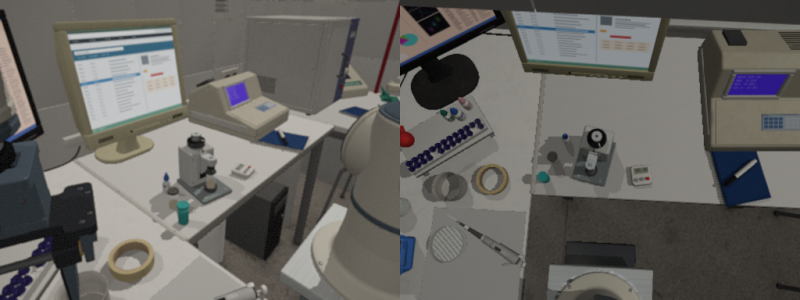

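The left picture is the scene view: the press is near (205,170), with the turquoise look-alike at (183,211). In the top view on the right, the press knobs are near (597,138), which is full pixel (252,177). The timer is at (641,175) and the turquoise vial at (543,177). I'll enlarge the press in both views.

```bash
python3 - <<'E'
import cv2,numpy as np
t=np.load("pics/top0.npz")['p'];s=np.load("pics/scene0.npz")['p']
a=cv2.resize(t[140:240,160:340],None,fx=4.4,fy=4.4,interpolation=cv2.INTER_CUBIC)[:, :400*2]
cv2.imwrite("pics/topc.png",cv2.resize(t[150:240,205:295],(600,600),interpolation=cv2.INTER_CUBIC)[:,:,::-1])
cv2.imwrite("pics/scc.png",cv2.resize(s[160:290,190:330],(640,594),interpolation=cv2.INTER_CUBIC)[:,:,::-1])
E
```

```text
(no output)
```

View pics/topc.png

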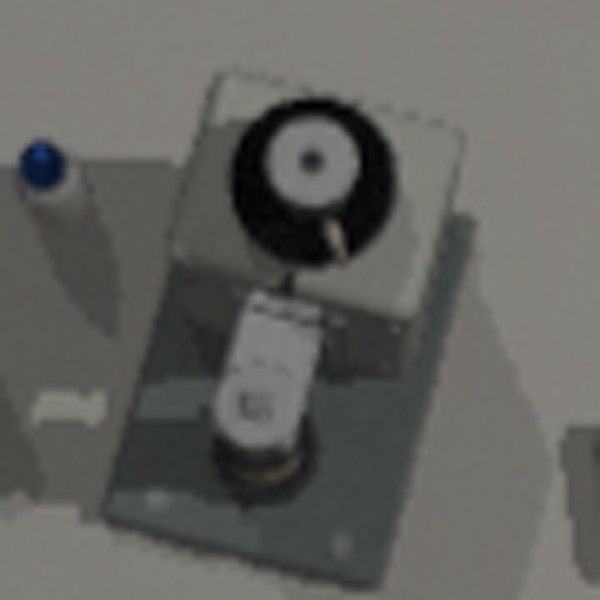

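View pics/scc.png

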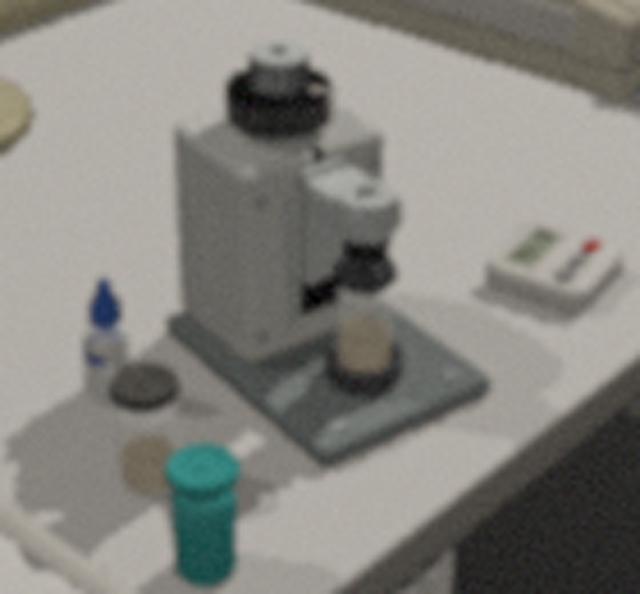

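There is only one press. The crops show its knob top at crop (312,160), the ring line end at about (340,258) and the index at about (288,283). The blue dropper, spare vial and turquoise look-alike stand on its left and the timer on its right. Next I'll measure these points.

```bash
cat > h.py <<'E'
import numpy as np,cv2
def ray(c,u,v,z):
    M=c['cam_to_world']; d=M[:3,:3]@np.array([(u-c['cx'])/c['fx'],-(v-c['cy'])/c['fy'],-1.]); o=M[:3,3]
    return o+d*(z-o[2])/d[2]
def proj(c,P):
    M=c['cam_to_world']; q=M[:3,:3].T@(np.array(P)-M[:3,3]); return c['cx']-c['fx']*q[0]/q[2], c['cy']+c['fy']*q[1]/q[2]
E
python3 - <<'E'
from h import *; from rig import viewer,robot
c=viewer.camera_params("top"); t=np.load("pics/top0.npz")
f=lambda x,y:(x/6.6667+205-.5+.075,y/6.6667+150-.5+.075)
k=ray(c,*f(312,160),.1685); l=ray(c,*f(341,260),.150); i=ray(c,*f(288,285),.126)
g=cv2.cvtColor(t['p'],cv2.COLOR_RGB2GRAY)
m=(g[150:200,230:275]<45).astype(np.uint8)
cs=max(cv2.findContours(m,0,2)[0],key=cv2.contourArea); (x,y),r=cv2.minEnclosingCircle(cs)
M=cv2.fitEllipse(cs); print("ring",x+230,y+150,r,M)
rc=ray(c,M[0][0]+230,M[0][1]+150,.146)
b=[ray(c,*f(*p),.012)for p in((105,515),(378,588))]; e=b[1]-b[0]
yaw=np.arctan2(b[0][1]-b[1][1],b[0][0]-b[1][0])-np.pi/2
print("knob",k,"ring",rc,"line",l,"idx",i,"yaw base",np.degrees(yaw),np.linalg.norm(e))
for n,p in(("line",l),("idx",i)):
  d=p-(k+rc)/2; print(n,np.degrees(np.arctan2(d[1],d[0])),np.linalg.norm(d[:2]))
s=viewer.camera_params("scene"); print("scene knob expected crop px",[(a-o)*q for a,o,q in zip(proj(s,k),(190,160),(640/140,594/130))])
w=viewer.camera_params("wrist"); print(w, robot.read_state()['clock'])
for n,p,z in(("dropper",(42,163),.07),("timer?",(600,430),.019)): print(n,ray(c,*f(*p),z))
E
```

```text
ring 251.0 177.0 12.649210929870605 ((20.9997501373291, 26.36315155029297), (22.678821563720703, 24.802749633789062), 62.57689666748047)
knob [0.52066023 0.02889065 0.1685    ] ring [0.52019768 0.02995017 0.146     ] line [0.49193023 0.01794321 0.15      ] idx [0.48777379 0.03574462 0.126     ] yaw base -12.038801140819269 0.10623591864105647
line -158.0640349776103 0.03072300870723938
idx 169.03941794196717 0.03326191738645248
scene knob expected crop px [np.float64(275.868700451585), np.float64(47.177883706758614)]
{'fx': 297.3186396354542, 'fy': 297.3186396354542, 'cx': 258.97583317058246, 'cy': 192.7140624003523, 'cam_to_world': array([[ 4.19007279e-01, -8.81315989e-01, -2.18437698e-01,
         2.00295049e-01],
       [ 9.07982440e-01,  4.06465937e-01,  1.01751316e-01,
         5.95741677e-01],
       [-8.87578717e-04, -2.40972136e-01,  9.70531628e-01,
         3.84720328e-01],
       [ 0.00000000e+00,  0.00000000e+00,  0.00000000e+00,
         1.00000000e+00]])} 0.1
dropper [0.54074907 0.12964187 0.07      ]
timer? [ 0.46116896 -0.08122639  0.019     ]
```

```bash
python3 -m crank '{"deltas":[[0,0,0,-0.02,-0.016,-0.007,0.0912],[0,0,0,-0.028,-0.023,-0.007,0.0912],[0,0,0,-0.028,-0.023,-0.007,0.0912],[0,0,0,-0.028,-0.023,-0.007,0.0912],[0,0,0,-0.028,-0.023,-0.007,0.0912],[0,0,0,-0.028,-0.023,-0.007,0.0912],[0,0,0,-0.028,-0.023,-0.007,0.0912],[0,0,0,-0.028,-0.023,0,0.0912]]}' 30 && python3 -m crank '{"deltas":[[0,0,0,-0.028,-0.023,0,0.0912],[0,0,0,-0.028,-0.023,0,0.0912],[0,0,0,-0.028,-0.023,0,0.0912],[0,0,0,-0.028,-0.023,0,0.0912],[0,0,0,-0.028,-0.023,0,0.0912],[0,0,-0.12,-0.028,-0.023,0,0.0912],[0,0,-0.14,0,0,0,0.0912],[0,0,-0.14,0,0,0,0.0912]]}'
cat >> h.py <<'E'
AX=np.array([.5204,.0294])
def todo(s,z,ax=AX):
    R=s['orientation']; d=np.r_[ax,z]-s['tool_pos']; 
    print("t",s['clock'],"pos",s['tool_pos'],"tool shift",(R.T@d).round(4),"yawx",np.degrees(np.arctan2(R[1,0],R[0,0])).round(2),"tilt",(R[:2,2]).round(4),"F",s['wrist_force'].round(2),"M",s['moment'].round(3),"w",s['gripper_width'],s['gripper_force'])
E
python3 - <<'E'
from h import *; from rig import robot
todo(robot.read_state(),.25)
E
```

```text
clock: 0.9
tool_pos: [0.3843, 0.3153, 0.2591]
orientation: [[-0.908, 0.418, 0.001], [0.418, 0.908, 0.001], [-0.001, 0.001, -1.0]]
wrist_force: [0.8, 0.2, 0.0]
gripper_width: 0.0912
gripper_force: 0.0
clock: 1.7
tool_pos: [0.4787, 0.1197, 0.2581]
orientation: [[-1.0, 0.028, -0.001], [0.028, 1.0, -0.0], [0.001, -0.0, -1.0]]
wrist_force: [0.1, -0.2, 0.3]
gripper_width: 0.0914
gripper_force: 0.0
t 1.7 pos [0.47871496 0.11973131 0.25811399] tool shift [-0.0442 -0.0891  0.0081] yawx 178.39 tilt [-0.0007 -0.0001] F [ 0.09 -0.17  0.33] M [ 0.041  0.011 -0.024] w 0.09135837948662434 0.0
```

```bash
python3 -m crank '{"deltas":[[0,0,0,-0.01,-0.02,0,0.0912],[0,0,0,-0.01,-0.02,0,0.0912],[0,0,0,-0.01,-0.02,0,0.0912],[0,0,0,-0.01,-0.02,0.003,0.0912],[0,0,0,-0.004,-0.009,0.005,0.0912],[0,0,0,0,0,0,0.0912],[0,0,0,0,0,0,0.0912],[0,0,0,0,0,0,0.0912]]}' >/dev/null
python3 - <<'E'
from h import *; from rig import robot,viewer
todo(robot.read_state(),.153)
c=viewer.camera_params("wrist");p,d=viewer.read_camera("wrist"); np.savez("pics/w1.npz",p=p,d=d,M=c['cam_to_world'])
cv2.imwrite("pics/w1.png",cv2.resize(p[60:360,100:420],(640,600),interpolation=cv2.INTER_CUBIC)[:,:,::-1])
E
```

```text
t 2.5 pos [0.51926281 0.0313203  0.25052459] tool shift [-0.0012 -0.0019  0.0975] yawx 178.22 tilt [-0.0001  0.0002] F [-0.73 -0.7  -0.16] M [ 0.038  0.034 -0.018] w 0.09099723831022202 0.0
```

View pics/w1.png

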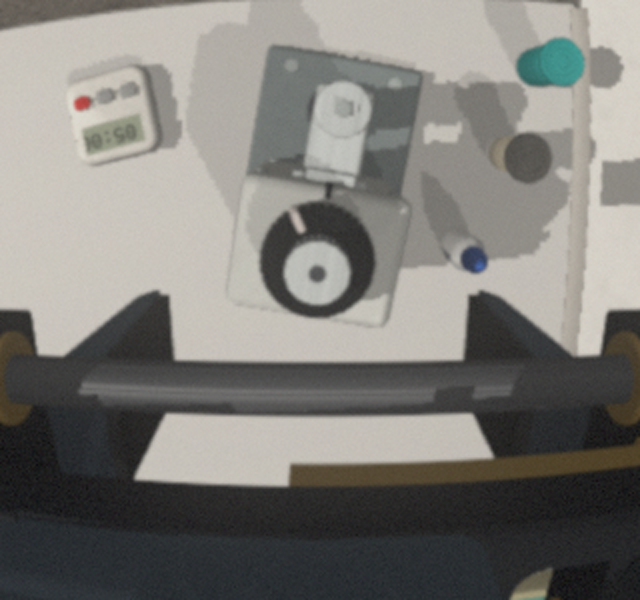

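The wrist view is clear. The knob centre is at crop (317,273), the line runs from (293,208) to (304,233), and the index runs from (329,184) to (329,198).

```bash
cat >> h.py <<'E'
def wray(M,u,v,z,c=(258.976,192.714,297.319)):
    x,y=u-c[0],v-c[1]; r=np.hypot(x,y); th=r/c[2]
    d=M[:3,:3]@np.array([np.sin(th)*x/r,-np.sin(th)*y/r,-np.cos(th)]); o=M[:3,3]
    return o+d*(z-o[2])/d[2]
E
python3 - <<'E'
from h import *
w=np.load("pics/w1.npz");M=w['M'];f=lambda x,y:(x/2+100-.25,y/2+60-.25)
g=cv2.cvtColor(w['p'],cv2.COLOR_RGB2GRAY)[155:225,222:296]
m=(g<75).astype(np.uint8)
n,L,S,C=cv2.connectedComponentsWithStats(m); j=1+np.argmax(S[1:,4]); print(S[j],C[j])
cs=max(cv2.findContours((L==j).astype(np.uint8),0,2)[0],key=cv2.contourArea); e=cv2.fitEllipse(cv2.convexHull(cs)); print(e)
rc=wray(M,e[0][0]+222,e[0][1]+155,.145)
k=wray(M,*f(317,273),.1685)
ang=lambda p:(np.degrees(np.arctan2(*(p-k)[1::-1]))%360, np.linalg.norm((p-k)[:2]))
print("knob",k,"ring",rc)
for p,z in(((292,207),.15),((304,232),.15),((329,184),.126),((330,198),.126)): print(ang(wray(M,*f(*p),z)))
a,b=[wray(M,*f(*p),.126) for p in((249,176),(411,206))]; print("front edge normal",np.degrees(np.arctan2(*(b-a)[1::-1]))+90,np.linalg.norm(b-a))
for p in((318,60),(348,170)): print("bracket z", w['d'][int(f(*p)[1]),int(f(*p)[0])])
E
```

```text
[   9    7   56   56 1404] [37.47364672 31.49358974]
((36.497493743896484, 34.4968147277832), (55.432708740234375, 56.078609466552734), 20.701034545898438)
knob [0.5191507 0.0306564 0.1685   ] ring [0.51850217 0.03086614 0.145     ]
(np.float64(201.59256319249522), np.float64(0.029590073382472378))
(np.float64(200.3076340958122), np.float64(0.016405260401061262))
(np.float64(168.58383131910813), np.float64(0.035959890684227065))
(np.float64(165.19320865957442), np.float64(0.02903004251200885))
front edge normal 167.69610253085744 0.08417212313339736
bracket z 0.389796
bracket z 0.30428508
```

```bash
python3 -m crank '{"deltas":[[0,0,0,0,-0.001,0.015,0.0912],[0,0,0,0,0,0.02,0.0912],[0,0,0,0,0,0.02,0.0912],[0,0,0,0,0,0.02,0.0912],[0,0,0,0,0,0.015,0.075],[0,0,0,0,0,0.0075,0.07],[0,0,0,0,0,0,0.065],[0,0,0,0,0,0,0.062]]}' 10 &&  python3 -m crank '{"deltas":[[0,0,0,0,0,0,0.05],[0,0,0,0,0,0,0.05],[0,0,0,0,0,0,0.05],[0,0,0,0,0,0,0.05],[0,0,0,0,0,0,0.05],[0,0,0,0,0,0,0.05],[0,0,0,0,0,0,0.05],[0,0,0,0,0,0,0.05]]}' 10
python3 -c "
from h import *; from rig import robot
todo(robot.read_state(),.153)"
```

```text
clock: 3.35
tool_pos: [0.5199, 0.0297, 0.1535]
orientation: [[-1.0, 0.031, 0.001], [0.031, 1.0, -0.0], [-0.001, 0.0, -1.0]]
wrist_force: [0.3, 0.6, -0.0]
gripper_width: 0.0633
gripper_force: 0.0
clock: 4.15
tool_pos: [0.5196, 0.0295, 0.1529]
orientation: [[-0.999, 0.032, -0.0], [0.032, 0.999, 0.0], [0.0, 0.0, -1.0]]
wrist_force: [0.8, 0.8, 0.2]
gripper_width: 0.0498
gripper_force: 0.0
t 4.15 pos [0.51961093 0.02949246 0.15290096] tool shift [-0.0008 -0.0001 -0.0001] yawx 178.18 tilt [-0.  0.] F [0.77 0.77 0.21] M [-0.007  0.01  -0.029] w 0.04975851716958142 0.0
```

```bash
python3 - <<'E'
from h import *; from rig import robot,viewer
c=viewer.camera_params("wrist");p,d=viewer.read_camera("wrist"); np.savez("pics/w2.npz",p=p,d=d,M=c['cam_to_world'])
q,_=viewer.read_camera("scene")
a=cv2.resize(p[100:300,140:380],(400,333),interpolation=cv2.INTER_CUBIC);b=cv2.resize(q[110:260,190:370],(400,333),interpolation=cv2.INTER_CUBIC)
cv2.imwrite("pics/w2.png",np.hstack([a,b])[:,:,::-1])
todo(robot.read_state(),.153)
E
```

```text
t 4.25 pos [0.51958425 0.0294872  0.15289907] tool shift [-0.0008 -0.0001 -0.0001] yawx 178.18 tilt [-0.0001  0.    ] F [-0.42  0.32 -0.46] M [ 0.038  0.007 -0.011] w 0.05014732512694716 0.0
```

View pics/w2.png

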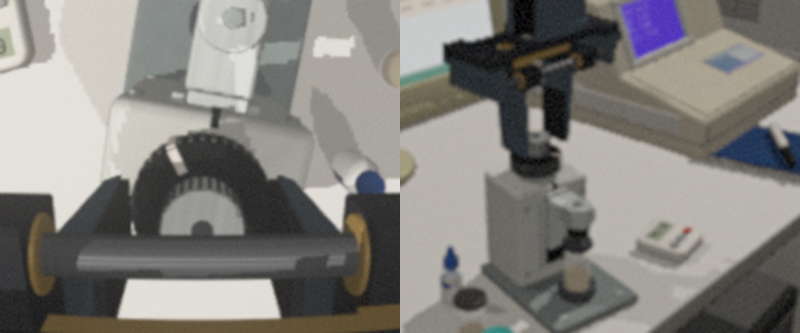

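The fingertips stand above the ring: in the scene crop on the right the tips are near (520,155) and (557,142), and they have closed without touching anything. I'll check the heights with depth.

```bash
python3 - <<'E'
from h import *; from rig import viewer
w=np.load("pics/w2.npz");M=w['M'];D=w['d']
def P(u,v):
    x,y=u-258.976,v-192.714; r=np.hypot(x,y)+1e-9; th=r/297.319
    d=np.array([np.tan(th)*x/r,-np.tan(th)*y/r,-1]); return M[:3,:3]@(d*D[v,u])+M[:3,3]
f=lambda x,y:(int(140+x*.6),int(100+y*.6))
for n,p in dict(knob=(203,210),ring=(215,145),coltop=(140,120),finL=(105,205),finLtip=(122,185),finR=(300,205),finRtip=(283,188)).items(): print(n,P(*f(*p)).round(4))
c=viewer.camera_params("scene"); 
for n,q in dict(knobtop=(.5195,.0302,.1685),ringtop=(.5195,.0302,.15),tipL=(.5195,.0545,.131),tipR=(.5195,.0045,.131)).items():
    u,v=proj(c,q); print(n,400+(u-190)/.45,(v-110)/.45)
E
```

```text
knob [0.5114 0.0309 0.1693]
ring [0.4931 0.0365 0.1506]
coltop [0.4869 0.0062 0.1263]
finL [0.5024 0.0014 0.1871]
finLtip [0.5028 0.0034 0.1656]
finR [0.5029 0.0604 0.1912]
finRtip [0.5037 0.0582 0.1703]
knobtop 534.043302748207 134.7380551560091
ringtop 534.1746993573188 150.78230869092857
tipL 518.2716911061121 174.51130179877205
tipR 550.6163222032822 159.22191589116733
```

```bash
python3 - <<'E'
from h import *; from rig import viewer
p,D=viewer.read_camera("scene"); c=viewer.camera_params("scene");M=c['cam_to_world']
v,u=np.mgrid[0:384,0:512]; d=np.stack([(u-c['cx'])/c['fx'],-(v-c['cy'])/c['fy'],-np.ones(u.shape)],-1)*D[...,None]
W=d@M[:3,:3].T+M[:3,3]
for uu in range(234,268,3):
    print(uu,[(vv,*(W[vv,uu]*1000).round().astype(int),int(p[vv,uu].mean())) for vv in range(164,188,4)])
E
```

```text
234 [(164, np.int64(536), np.int64(66), np.int64(191), 133), (168, np.int64(838), np.int64(-220), np.int64(0), 162), (172, np.int64(813), np.int64(-195), np.int64(0), 167), (176, np.int64(788), np.int64(-171), np.int64(1), 177), (180, np.int64(770), np.int64(-154), np.int64(-1), 179), (184, np.int64(745), np.int64(-129), np.int64(1), 178)]
237 [(164, np.int64(527), np.int64(66), np.int64(194), 39), (168, np.int64(527), np.int64(65), np.int64(184), 43), (172, np.int64(529), np.int64(64), np.int64(173), 45), (176, np.int64(531), np.int64(62), np.int64(162), 91), (180, np.int64(762), np.int64(-159), np.int64(-1), 181), (184, np.int64(737), np.int64(-135), np.int64(2), 177)]
240 [(164, np.int64(517), np.int64(66), np.int64(197), 45), (168, np.int64(516), np.int64(66), np.int64(188), 47), (172, np.int64(520), np.int64(64), np.int64(176), 45), (176, np.int64(520), np.int64(64), np.int64(166), 41), (180, np.int64(529), np.int64(55), np.int64(150), 41), (184, np.int64(526), np.int64(59), np.int64(142), 70)]
243 [(164, np.int64(507), np.int64(66), np.int64(200), 43), (168, np.int64(509), np.i
[... 2239 characters left out ...]
5), np.int64(142), 75)]
264 [(164, np.int64(502), np.int64(3), np.int64(182), 30), (168, np.int64(502), np.int64(3), np.int64(172), 36), (172, np.int64(502), np.int64(2), np.int64(161), 74), (176, np.int64(716), np.int64(-242), np.int64(0), 183), (180, np.int64(694), np.int64(-216), np.int64(1), 177), (184, np.int64(506), np.int64(-3), np.int64(126), 161)]
267 [(164, np.int64(777), np.int64(-326), np.int64(0), 147), (168, np.int64(751), np.int64(-296), np.int64(2), 173), (172, np.int64(730), np.int64(-272), np.int64(1), 181), (176, np.int64(708), np.int64(-248), np.int64(1), 182), (180, np.int64(687), np.int64(-223), np.int64(1), 180), (184, np.int64(503), np.int64(-11), np.int64(125), 173)]
```

The depth shows the tips about 25 mm shorter than the nominal figure, at z≈0.159 with the TCP at 0.153. I'll open, lower in small steps and watch the force.

```bash
python3 -m crank '{"deltas":[[0,0,0,0,0,0,0.07],[0,0,0,0,0,0,0.07],[0,0,0,0,0,0,0.07],[0,0,0,0,0,0.004,0.07],[0,0,0,0,0,0.004,0.07],[0,0,0,0,0,0.004,0.07],[0,0,0,0,0,0.004,0.07],[0,0,0,0,0,0,0.07]]}'
python3 - <<'E'
from h import *; from rig import viewer,robot
p,D=viewer.read_camera("scene"); c=viewer.camera_params("scene");M=c['cam_to_world']
todo(robot.read_state(),.13)
v,u=np.mgrid[0:384,0:512]; d=np.stack([(u-c['cx'])/c['fx'],-(v-c['cy'])/c['fy'],-np.ones(u.shape)],-1)*D[...,None]
W=d@M[:3,:3].T+M[:3,3]
m=(abs(W[...,1]-.03)>.03)&(abs(W[...,1]-.03)<.06)&(abs(W[...,0]-.5195)<.04)&(W[...,2]>.128)&(W[...,2]<.25)
for s in(1,-1):
    q=W[m&((W[...,1]-.03)*s>0)]; i=np.argsort(q[:,2])[:10]; print((q[i]*1000).round().astype(int).tolist())
cv2.imwrite("pics/s3.png",cv2.resize(p[130:230,200:320],(600,500),interpolation=cv2.INTER_CUBIC)[:,:,::-1])
E
```

```text
clock: 5.1
tool_pos: [0.5192, 0.0295, 0.1362]
orientation: [[-0.999, 0.032, -0.001], [0.032, 0.999, 0.0], [0.001, 0.0, -1.0]]
wrist_force: [-0.1, -0.0, 0.5]
gripper_width: 0.0697
gripper_force: 0.0
t 5.15 pos [0.51939166 0.0295016  0.13655573] tool shift [-0.001  -0.0001  0.0066] yawx 178.18 tilt [-0.0007  0.0001] F [-2.27 -0.46 -0.53] M [0.055 0.007 0.019] w 0.06992869874655092 0.0
[[500, 66, 128], [505, 70, 141], [511, 70, 141], [517, 71, 142], [501, 70, 142], [507, 71, 143], [523, 71, 143], [530, 71, 143], [536, 71, 143], [512, 72, 144]]
[[502, -10, 141], [500, -11, 142], [512, -6, 142], [505, -5, 142], [501, -4, 144], [508, -5, 144], [501, -11, 144], [515, -6, 144], [502, -9, 144], [505, -5, 145]]
```

View pics/s3.png

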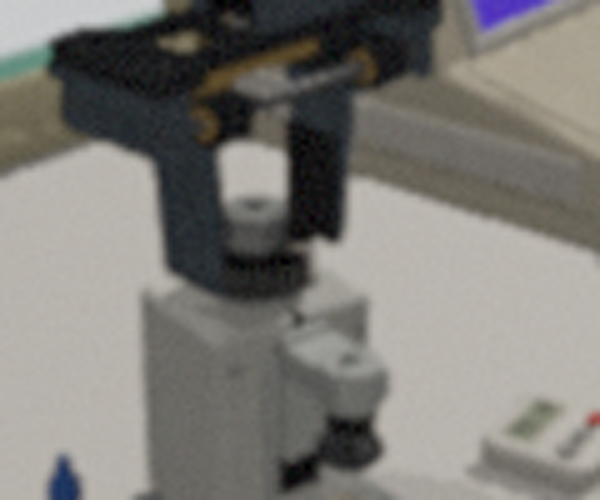

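The fingers straddle the ring, with tips at z≈0.141. I'll lower 6 mm more and close.

```bash
python3 -m crank '{"deltas":[[0,0,0,0,0,0.003,0.07],[0,0,0,0,0,0.003,0.07],[0,0,0,0,0,0,0.065],[0,0,0,0,0,0,0.06],[0,0,0,0,0,0,0.05],[0,0,0,0,0,0,0.05],[0,0,0,0,0,0,0.05],[0,0,0,0,0,0,0.05]]}' 25
python3 -c "
from h import *; from rig import robot
todo(robot.read_state(),.13)"
```

```text
clock: 5.95
tool_pos: [0.5196, 0.0305, 0.131]
orientation: [[-0.999, 0.032, 0.0], [0.032, 0.999, 0.002], [-0.0, 0.002, -1.0]]
wrist_force: [0.2, 10.9, 0.1]
gripper_width: 0.0553
gripper_force: 25.0
t 5.95 pos [0.5196422  0.03045151 0.1310113 ] tool shift [-0.0008 -0.001   0.001 ] yawx 178.17 tilt [0.0002 0.0015] F [ 0.15 10.94  0.15] M [ 1.763 -0.051  0.081] w 0.055284048642344014 24.998571575561073
```

```bash
python3 -m crank '{"deltas":[[0,0,0,0,0.001,0,0.05],[0,0,0.08,0,0,0,0.05],[0,0,0.08,0,0,0,0.05],[0,0,0.08,0,0,0,0.05],[0,0,0.08,0,0,0,0.05],[0,0,0.08,0,0,0,0.05],[0,0,0.08,0,0,0,0.05],[0,0,0,0,0,0,0.05]]}'
cat > look.py <<'E'
import sys; from h import *; from rig import robot,viewer
todo(robot.read_state(),.13)
c=viewer.camera_params("wrist");p,d=viewer.read_camera("wrist"); np.savez(f"pics/{sys.argv[1]}.npz",p=p,d=d,M=c['cam_to_world'])
todo(robot.read_state(),.13)
cv2.imwrite(f"pics/{sys.argv[1]}.png",cv2.resize(p[60:260,140:380],(720,600),interpolation=cv2.INTER_CUBIC)[:,:,::-1])
E
python3 look.py w4
```

```text
clock: 6.75
tool_pos: [0.5196, 0.0303, 0.131]
orientation: [[-0.871, 0.491, -0.0], [0.491, 0.871, -0.0], [-0.0, -0.0, -1.0]]
wrist_force: [-0.3, -2.3, 1.1]
gripper_width: 0.0552
gripper_force: 25.0
t 6.75 pos [0.51957682 0.0303324  0.13099477] tool shift [-0.0012 -0.0004  0.001 ] yawx 150.59 tilt [-0.0001 -0.0003] F [-0.35 -2.28  1.11] M [-0.346  0.148 -0.119] w 0.05518692174943633 25.000188807025552
t 6.8 pos [0.51961116 0.03035321 0.13100408] tool shift [-0.0012 -0.0004  0.001 ] yawx 150.77 tilt [-0.     -0.0002] F [-1.52 -1.01  0.94] M [-0.4    0.234 -0.09 ] w 0.054967697912132824 24.99981722634402
```

View pics/w4.png

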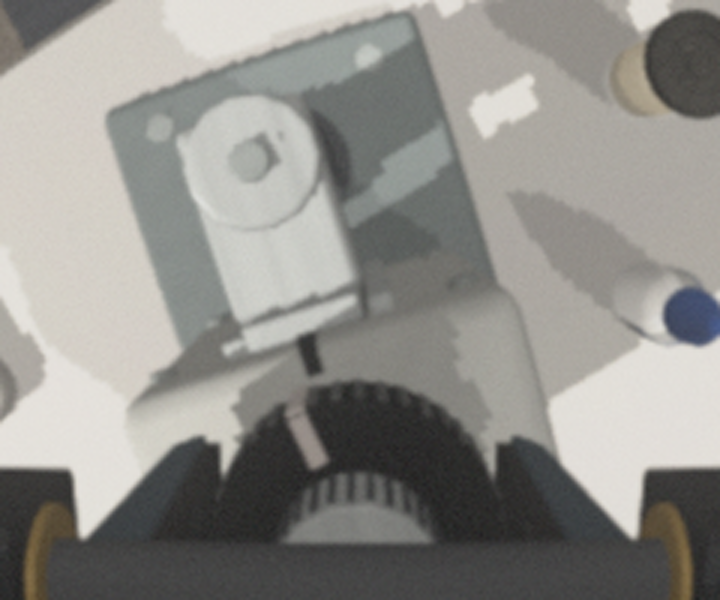

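The line has turned with the ring. It now runs from crop (294,408) to (318,463), and the index from (305,338) to (316,373).

```bash
cat > ang.py <<'E'
from h import *
A=np.array([.5196,.0304])
def run(n,line,idx):
    w=np.load(f"pics/{n}.npz");f=lambda x,y:(x/3+140-.33,y/3+60-.33)
    for nm,pts,z in(("line",line,.15),("idx",idx,.126)):
        P=[wray(w['M'],*f(*p),z)[:2] for p in pts]
        for p in P: print(nm,np.degrees(np.arctan2(*(p-A)[::-1]))%360,np.linalg.norm(p-A))
        e=P[0]-P[1]; print("  dir",np.degrees(np.arctan2(e[1],e[0]))%360, "offset mm",1000*np.cross(e/np.linalg.norm(e),A-P[1]))
E
python3 -W ignore -c "
from ang import *
run('w4',[(294,408),(318,463)],[(305,338),(316,373)])"
```

```text
line 174.0734479220272 0.02918484076847382
line 175.02612548175657 0.01786001376975718
  dir 172.57175196926872 offset mm -0.764833641915832
idx 167.67880042961013 0.03707471941398982
idx 167.82459625852218 0.029372697216252727
  dir 167.1228133501213 offset mm -0.3597602065226607
```

```bash
python3 -m crank '{"deltas":[[0,0,0.05,0,0,0,0.05],[0,0,0.05,0,0,0,0.05],[0,0,0,0,0,0,0.05],[0,0,0,0,0,0,0.05],[0,0,0,0,0,0,0.05],[0,0,0,0,0,0,0.05],[0,0,0,0,0,0,0.05],[0,0,0,0,0,0,0.05]]}' >/dev/null
python3 look.py w5
```

```text
t 7.6 pos [0.51959318 0.03034693 0.13097521] tool shift [-0.0012 -0.0003  0.001 ] yawx 144.99 tilt [-0.0001 -0.0003] F [-2.26 -5.51  4.74] M [-0.959  0.507  0.026] w 0.055168916724286345 25.000663891551085
t 7.65 pos [0.51957221 0.03032826 0.13097106] tool shift [-0.0012 -0.0003  0.001 ] yawx 144.99 tilt [-0.0001 -0.0003] F [-2.17 -5.15  4.17] M [-0.996  0.531  0.049] w 0.05535332976670674 25.000585731177125
```

View pics/w5.png

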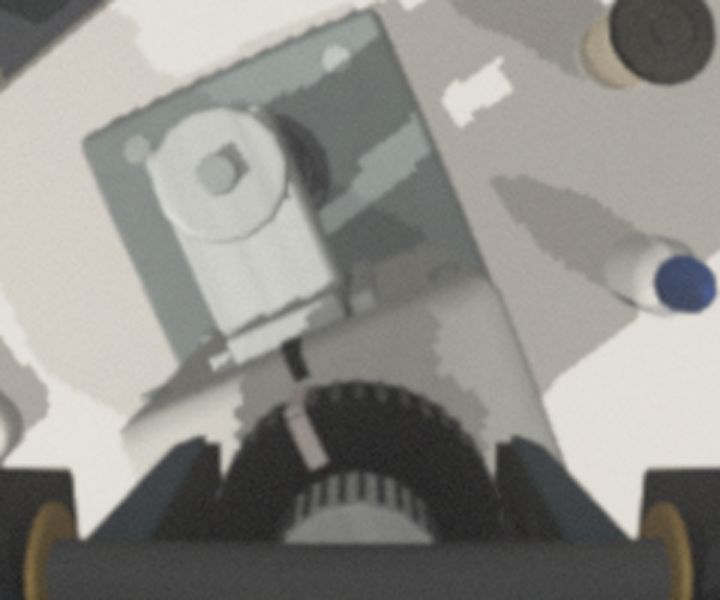

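The line runs from (295,408) to (318,464) and the index from (286,343) to (300,379), so they are nearly in line.

```bash
python3 -W ignore -c "
from ang import *
run('w5',[(295,408),(318,464)],[(286,343),(300,379)])
w=np.load('pics/w5.npz')['p'].astype(int)
import numpy as np
for v in (174,176,178,180,182,184,200,204,208,212): print(v,w[v,228:252].mean(-1).astype(int) if 0 else ' '.join(map(str,w[v,230:250].mean(-1).astype(int))))"
```

```text
line 168.12547887377562 0.02913068751961591
line 169.65781391634195 0.017704731004435256
  dir 165.7540502887336 offset mm -1.2053527126188999
idx 168.30840941291754 0.03748413099677236
idx 169.19757908789657 0.029385998205534482
  dir 165.08678422324607 offset mm -2.1065460607765703
174 193 190 181 150 104 76 62 58 54 63 87 110 115 116 119 121 123 123 125 128
176 152 141 124 99 68 56 53 55 52 61 89 115 121 127 126 130 130 135 132 130
178 113 115 114 104 90 66 55 51 49 57 86 112 130 133 130 132 132 133 134 133
180 121 121 124 124 110 83 60 48 53 55 66 91 116 130 133 133 133 134 133 133
182 129 131 130 131 127 110 84 59 56 47 54 69 101 125 132 130 133 132 133 131
184 133 135 134 132 131 130 112 80 57 50 50 54 77 110 125 131 132 130 130 131
200 68 64 54 46 55 81 108 131 138 140 141 138 116 82 55 47 44 39 46 43
204 47 46 43 44 46 49 65 96 127 141 146 141 144 133 111 76 52 45 40 45
208 46 48 49 45 48 44 46 48 71 109 134 142 141 142 141 134 107 76 49 46
212 49 42 43 46 44 44 44 45 44 42 68 106 134 138 141 142 143 135 108 72
```

```bash
python3 -W ignore -c "
from h import *
M=np.load('pics/w5.npz')['M']
P=[wray(M,u,v,z)[:2] for u,v,z in((240.7,204,.15),(242.6,208,.15),(244.6,212,.15),(237.1,178,.126),(238.0,180,.126),(239.3,184,.126))]
for A in((.5196,.0304),(.5190,.0304),(.5196,.0294),(.5196,.0314)):
  print(A,[round(np.degrees(np.arctan2(*(p-A)[::-1]))%360,2) for p in P])
"
```

```text
(0.5196, 0.0304) [np.float64(169.48), np.float64(169.56), np.float64(169.52), np.float64(168.04), np.float64(168.04), np.float64(168.58)]
(0.519, 0.0304) [np.float64(169.21), np.float64(169.27), np.float64(169.19), np.float64(167.83), np.float64(167.82), np.float64(168.35)]
(0.5196, 0.0294) [np.float64(167.17), np.float64(166.99), np.float64(166.62), np.float64(166.44), np.float64(166.37), np.float64(166.76)]
(0.5196, 0.0314) [np.float64(171.82), np.float64(172.17), np.float64(172.49), np.float64(169.67), np.float64(169.74), np.float64(170.42)]
```

```bash
python3 -m crank '{"deltas":[[0,0,0.02,0,0,0,0.05],[0,0,0,0,0,0,0.05],[0,0,0,0,0,0,0.05],[0,0,0,0,0,0,0.058],[0,0,0,0,0,0,0.064],[0,0,0,0,0,0,0.07],[0,0,0,0,0,0,0.07],[0,0,0,0,0,0,0.07]]}' >/dev/null; python3 -m crank '{"deltas":[[0,0,0,0,0,-0.006,0.07],[0,0,0,0,0,-0.008,0.07],[0,0,0,0,0,-0.008,0.07],[0,0,0,0,0,0,0.07],[0,0,0,0,0,0,0.06],[0,0,0,0,0,0,0.05],[0,0,0,0,0,0,0.05],[0,0,0,0,0,0,0.05]]}'
python3 look.py w6; python3 -c "
import numpy as np
w=np.load('pics/w6.npz')['p'].astype(int)
for v in range(180,216,3): print(v,' '.join(map(str,w[v,226:262].mean(-1).astype(int))))"
```

```text
clock: 9.25
tool_pos: [0.5195, 0.0305, 0.1527]
orientation: [[-0.807, 0.591, -0.0], [0.591, 0.807, -0.0], [0.0, -0.0, -1.0]]
wrist_force: [-0.2, 0.3, 0.8]
gripper_width: 0.0501
gripper_force: 0.0
t 9.25 pos [0.51947799 0.03047006 0.15269824] tool shift [-0.0014 -0.0003  0.0227] yawx 143.8 tilt [-0.0005 -0.    ] F [-0.15  0.34  0.82] M [ 0.03   0.05  -0.047] w 0.050098937417496 0.0
t 9.3 pos [0.51952194 0.03049374 0.15272081] tool shift [-0.0014 -0.0004  0.0227] yawx 143.8 tilt [-0.0004  0.    ] F [-0.25 -0.23  0.77] M [ 0.051 -0.012 -0.023] w 0.05026387595202601 0.0
180 166 170 173 177 179 179 184 186 190 193 193 193 181 148 116 108 112 119 123 129 128 125 122 119 117 107 99 89 92 88 86 84 78 79 82 87
183 183 186 188 191 194 196 198 199 201 200 197 188 175 148 128 121 117 105 87 72 71 58 50 53 53 68 72 65 56 51 52 55 64 70 64 55
186 195 198 198 202 199 204 199 191 173 138 117 106 111 119 120 120 111 91 69 62 60 51 45 50 49 52 53 50 53 50 50 48 51 48 48 47
189 200 199 199 197 190 176 148 106 77 60 63 88 118 132 131 121 121 105 79 55 50 47 50 48 51 46 52 47 48 49 47 45 46 47 49 48
192 
[... 233 characters left out ...]
45 48
198 61 58 53 51 52 50 48 49 44 50 48 52 49 50 62 92 124 138 143 141 139 119 87 56 43 45 44 46 44 45 47 48 46 47 49 43
201 48 50 52 50 49 51 49 47 49 48 51 49 48 48 49 56 82 117 133 140 142 139 130 102 67 50 46 42 49 46 49 43 48 44 44 45
204 52 50 57 48 46 50 51 50 47 45 46 45 49 46 46 45 51 65 95 117 127 117 101 79 62 48 47 46 44 48 44 47 48 46 49 46
207 49 47 46 48 50 47 52 49 50 51 49 47 44 47 47 45 49 48 47 50 48 45 49 50 60 65 65 61 61 80 90 94 80 68 69 79
210 49 51 47 48 47 44 47 52 50 44 47 50 48 40 46 41 44 50 51 65 76 75 69 72 90 97 89 70 70 88 102 101 86 70 75 91
213 43 45 50 48 47 46 50 46 49 46 44 48 46 47 51 62 65 62 63 84 91 75 69 83 98 99 90 74 75 89 104 104 100 93 92 100
```

View pics/w6.png

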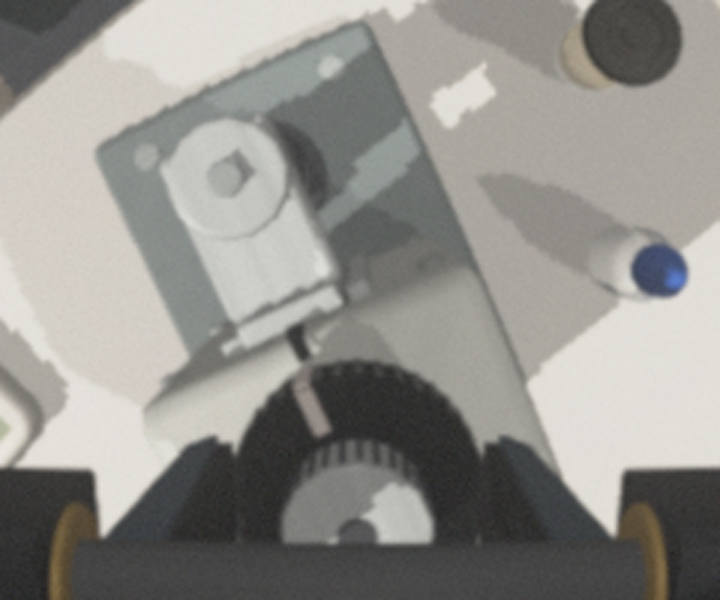

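The line, from (301,380) to (321,435), looks in line with the index, from (292,325) to (303,360). A subpixel check follows.

```bash
python3 -W ignore -c "
from h import *
z=np.load('pics/w6.npz');M=z['M'];w=z['p'].astype(float).mean(-1)
A=np.array((.5196,.0304))
def cen(v,a,b,s):
    q=w[v,a:b]; t=np.clip(q-80,0,None) if s>0 else np.clip(100-q,0,None); return (t*np.arange(a,b)).sum()/t.sum()
for n,vs,a,b,s,h in(('line',range(192,203),234,252,1,.15),('idx',range(170,180),232,246,-1,.126)):
  P=[]
  for v in vs:
    P.append(wray(M,cen(v,a,b,s),v,h)[:2])
  print(n,[(round(np.degrees(np.arctan2(*(p-A)[::-1]))%360,1),round(1e3*np.hypot(*(p-A)))) for p in P])
for v in range(168,181,2): print(v,w[v,230:248].astype(int))
"
```

```text
line [(np.float64(168.1), 26), (np.float64(168.2), 25), (np.float64(168.1), 25), (np.float64(168.2), 24), (np.float64(168.3), 23), (np.float64(168.2), 22), (np.float64(168.2), 22), (np.float64(168.1), 21), (np.float64(168.2), 20), (np.float64(168.2), 20), (np.float64(168.4), 19)]
idx [(np.float64(166.9), 36), (np.float64(167.6), 36), (np.float64(168.2), 35), (np.float64(168.2), 34), (np.float64(168.2), 34), (np.float64(168.0), 33), (np.float64(168.2), 32), (np.float64(168.0), 31), (np.float64(168.2), 31), (np.float64(168.8), 30)]
168 [197 193 196 194 189 171 149 125  99  82  77  92 109 112 110 115 119 127]
170 [195 189 185 173 150 110  75  61  58  57  66  95 115 120 127 138 150 161]
172 [147 136 123 118 112  93  70  62  62  59  73 105 131 135 135 150 163 157]
174 [110 118 122 128 131 133 110  78  61  58  64  90 131 158 155 149 143 139]
176 [139 145 153 158 164 167 158 129  80  62  58  64  96 143 177 179 163 141]
178 [165 171 173 176 178 181 184 171 135  86  64  63  74 106 133 141 136 132]
180 [179 179 184 186 190 193 193 193 181 148 116 108 112 119 123 129 128 125]
```

Both stand at 168.2°, so the ring is set. Next I'll grip the inner knob.

```bash
cat > st.py <<'E'
from h import *; from rig import robot
s=robot.read_state();R=s['orientation']; print("t %.2f yaw %.4f rad Mz %.3f M %s F %s w %.4f g %.0f pos %s"%(s['clock'],np.arctan2(R[1,0],R[0,0]),s['moment'][2],s['moment'].round(2),s['wrist_force'].round(1),s['gripper_width'],s['gripper_force'],s['tool_pos'].round(4)))
E
python3 -m crank '{"deltas":[[0,0,0,0,0,0.002,0.045],[0,0,0,0,0,0,0.038],[0,0,0,0,0,0,0.034],[0,0,0,0,0,0,0.02],[0,0,0,0,0,0,0.02],[0,0,0,0,0,0,0.02],[0,0,0,0,0,0,0.02],[0,0,0,0,0,0,0.02]]}' 45 >/dev/null; python3 st.py
```

```text
t 10.10 yaw 2.5098 rad Mz 0.032 M [-0.63  0.31  0.03] F [-1.1 -2.6  1. ] w 0.0274 g 45 pos [0.5195 0.0304 0.1509]
```

```bash
python3 -m crank '{"deltas":[[0,0,0.005,0,0,0,0.02],[0,0,0.005,0,0,0,0.02],[0,0,0.005,0,0,0,0.02],[0,0,0.005,0,0,0,0.02],[0,0,0.005,0,0,0,0.02],[0,0,0.005,0,0,0,0.02],[0,0,0.005,0,0,0,0.02],[0,0,0.005,0,0,0,0.02]]}' >/dev/null; python3 st.py
python3 -m crank '{"deltas":[[0,0,0.005,0,0,0,0.02],[0,0,0.005,0,0,0,0.02],[0,0,0.005,0,0,0,0.02],[0,0,0.005,0,0,0,0.02],[0,0,0.005,0,0,0,0.02],[0,0,0.005,0,0,0,0.02],[0,0,0.005,0,0,0,0.02],[0,0,0.005,0,0,0,0.02]]}' >/dev/null; python3 st.py
python3 -m crank '{"deltas":[[0,0,0.005,0,0,0,0.02],[0,0,0.005,0,0,0,0.02],[0,0,0.005,0,0,0,0.02],[0,0,0.005,0,0,0,0.02],[0,0,0.005,0,0,0,0.02],[0,0,0.005,0,0,0,0.02],[0,0,0.005,0,0,0,0.02],[0,0,0.005,0,0,0,0.02]]}' >/dev/null; python3 st.py
```

```text
t 10.90 yaw 2.4695 rad Mz 0.251 M [-0.93  0.45  0.25] F [-2.  -5.1  0.6] w 0.0274 g 45 pos [0.5195 0.0304 0.1509]
t 11.70 yaw 2.4295 rad Mz 0.195 M [-0.94  0.42  0.19] F [-3.  -4.3  0.9] w 0.0278 g 45 pos [0.5195 0.0304 0.1509]
t 12.50 yaw 2.3894 rad Mz 0.183 M [-0.94  0.48  0.18] F [-2.3 -5.6  1.5] w 0.0272 g 45 pos [0.5195 0.0304 0.1509]
```

```bash
python3 -m crank '{"deltas":[[0,0,0.005,0,0,0,0.02],[0,0,0.005,0,0,0,0.02],[0,0,0.005,0,0,0,0.02],[0,0,0.005,0,0,0,0.02],[0,0,0.005,0,0,0,0.02],[0,0,0.005,0,0,0,0.02],[0,0,0.005,0,0,0,0.02],[0,0,0.005,0,0,0,0.02]]}' >/dev/null; python3 st.py
python3 -m crank '{"deltas":[[0,0,0.005,0,0,0,0.02],[0,0,0.005,0,0,0,0.02],[0,0,0.005,0,0,0,0.02],[0,0,0.005,0,0,0,0.02],[0,0,0.005,0,0,0,0.02],[0,0,0.005,0,0,0,0.02],[0,0,0.005,0,0,0,0.02],[0,0,0.005,0,0,0,0.02]]}' >/dev/null; python3 st.py
python3 -m crank '{"deltas":[[0,0,0.005,0,0,0,0.02],[0,0,0.005,0,0,0,0.02],[0,0,0.005,0,0,0,0.02],[0,0,0.005,0,0,0,0.02],[0,0,0.005,0,0,0,0.02],[0,0,0.005,0,0,0,0.02],[0,0,0.005,0,0,0,0.02],[0,0,0.005,0,0,0,0.02]]}' >/dev/null; python3 st.py
python3 - <<'E'
from h import *; from rig import viewer
p,D=viewer.read_camera("scene"); np.save("pics/s7.npy",p)
cv2.imwrite("pics/s7.png",cv2.resize(p[190:270,230:310],(600,600),interpolation=cv2.INTER_CUBIC)[:,:,::-1])
E
```

```text
t 13.30 yaw 2.3495 rad Mz 0.190 M [-1.    0.48  0.19] F [-2.8 -5.3  1.4] w 0.0276 g 45 pos [0.5195 0.0303 0.1509]
t 14.10 yaw 2.3095 rad Mz 0.169 M [-1.07  0.5   0.17] F [-2.3 -6.2  1. ] w 0.0271 g 45 pos [0.5195 0.0303 0.1509]
t 14.90 yaw 2.2695 rad Mz 0.203 M [-1.06  0.51  0.2 ] F [-3.6 -5.6  1.1] w 0.0277 g 45 pos [0.5195 0.0303 0.1509]
```

View pics/s7.png

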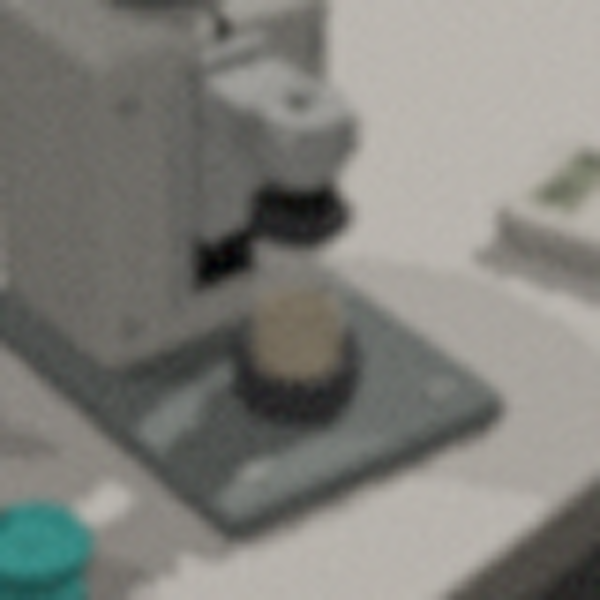

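The pad and stopper, both black at (300,215), merge in this view, so I'll rely on the torque. The baseline is about 0.19 N m. No contact yet at 0.24 rad.

```bash
python3 -m crank '{"deltas":[[0,0,0.005,0,0,0,0.02],[0,0,0.005,0,0,0,0.02],[0,0,0.005,0,0,0,0.02],[0,0,0.005,0,0,0,0.02],[0,0,0.005,0,0,0,0.02],[0,0,0.005,0,0,0,0.02],[0,0,0.005,0,0,0,0.02],[0,0,0.005,0,0,0,0.02]]}' >/dev/null; python3 st.py
python3 -m crank '{"deltas":[[0,0,0.005,0,0,0,0.02],[0,0,0.005,0,0,0,0.02],[0,0,0.005,0,0,0,0.02],[0,0,0.005,0,0,0,0.02],[0,0,0.005,0,0,0,0.02],[0,0,0.005,0,0,0,0.02],[0,0,0.005,0,0,0,0.02],[0,0,0.005,0,0,0,0.02]]}' >/dev/null; python3 st.py
```

```text
t 15.75 yaw 2.2295 rad Mz 0.236 M [-1.09  0.59  0.24] F [-3.5 -5.2  1.6] w 0.0274 g 45 pos [0.5195 0.0303 0.1509]
t 16.55 yaw 2.1894 rad Mz 0.160 M [-1.07  0.55  0.16] F [-2.5 -5.2  2.8] w 0.0271 g 45 pos [0.5194 0.0303 0.1509]
```

```bash
python3 -m crank '{"deltas":[[0,0,0.005,0,0,0,0.02],[0,0,0.005,0,0,0,0.02],[0,0,0.005,0,0,0,0.02],[0,0,0.005,0,0,0,0.02],[0,0,0.005,0,0,0,0.02],[0,0,0.005,0,0,0,0.02],[0,0,0.005,0,0,0,0.02],[0,0,0.005,0,0,0,0.02]]}' >/dev/null; python3 st.py
python3 -m crank '{"deltas":[[0,0,0.005,0,0,0,0.02],[0,0,0.005,0,0,0,0.02],[0,0,0.005,0,0,0,0.02],[0,0,0.005,0,0,0,0.02],[0,0,0.005,0,0,0,0.02],[0,0,0.005,0,0,0,0.02],[0,0,0.005,0,0,0,0.02],[0,0,0.005,0,0,0,0.02]]}' >/dev/null; python3 st.py
```

```text
t 17.35 yaw 2.1495 rad Mz 0.213 M [-1.15  0.59  0.21] F [-3.7 -5.8  2.1] w 0.0275 g 45 pos [0.5194 0.0303 0.1509]
t 18.15 yaw 2.1095 rad Mz 0.142 M [-1.14  0.64  0.14] F [-3.1 -6.2  1.6] w 0.0272 g 45 pos [0.5194 0.0303 0.1509]
```

```bash
python3 -m crank '{"deltas":[[0,0,0.005,0,0,0,0.02],[0,0,0.005,0,0,0,0.02],[0,0,0.005,0,0,0,0.02],[0,0,0.005,0,0,0,0.02],[0,0,0.005,0,0,0,0.02],[0,0,0.005,0,0,0,0.02],[0,0,0.005,0,0,0,0.02],[0,0,0.005,0,0,0,0.02]]}' >/dev/null; python3 st.py
python3 -m crank '{"deltas":[[0,0,0.005,0,0,0,0.02],[0,0,0.005,0,0,0,0.02],[0,0,0.005,0,0,0,0.02],[0,0,0.005,0,0,0,0.02],[0,0,0.005,0,0,0,0.02],[0,0,0.005,0,0,0,0.02],[0,0,0.005,0,0,0,0.02],[0,0,0.005,0,0,0,0.02]]}' >/dev/null; python3 st.py
```

```text
t 18.95 yaw 2.0695 rad Mz 0.232 M [-1.14  0.66  0.23] F [-3.8 -5.6  1.6] w 0.0276 g 45 pos [0.5193 0.0302 0.1509]
t 19.75 yaw 2.0295 rad Mz 0.270 M [-1.14  0.64  0.27] F [-2.8 -5.6  2.1] w 0.0273 g 45 pos [0.5194 0.0303 0.1509]
```

The torque may be rising, so I'll take finer steps at the same final speed.

```bash
python3 -m crank '{"deltas":[[0,0,0,0,0,0,0.02],[0,0,0,0,0,0,0.02],[0,0,0,0,0,0,0.02],[0,0,0,0,0,0,0.02],[0,0,0.005,0,0,0,0.02],[0,0,0.005,0,0,0,0.02],[0,0,0.005,0,0,0,0.02],[0,0,0.005,0,0,0,0.02]]}' >/dev/null; python3 st.py
```

```text
t 20.55 yaw 2.0095 rad Mz 0.282 M [-1.17  0.67  0.28] F [-2.5 -7.3  2.5] w 0.0271 g 45 pos [0.5193 0.0302 0.1509]
```

```bash
python3 -m crank '{"deltas":[[0,0,0,0,0,0,0.02],[0,0,0,0,0,0,0.02],[0,0,0,0,0,0,0.02],[0,0,0,0,0,0,0.02],[0,0,0,0,0,0,0.02],[0,0,0,0,0,0,0.02],[0,0,0.005,0,0,0,0.02],[0,0,0.005,0,0,0,0.02]]}' >/dev/null; python3 st.py
python3 -m crank '{"deltas":[[0,0,0,0,0,0,0.02],[0,0,0,0,0,0,0.02],[0,0,0,0,0,0,0.02],[0,0,0,0,0,0,0.02],[0,0,0,0,0,0,0.02],[0,0,0,0,0,0,0.02],[0,0,0.005,0,0,0,0.02],[0,0,0.005,0,0,0,0.02]]}' >/dev/null; python3 st.py
```

```text
t 21.35 yaw 1.9996 rad Mz 0.284 M [-1.19  0.63  0.28] F [-2.8 -6.9  2.1] w 0.0276 g 45 pos [0.5194 0.0302 0.1509]
t 22.15 yaw 1.9896 rad Mz 0.310 M [-1.21  0.65  0.31] F [-4.  -5.7  2.1] w 0.0275 g 45 pos [0.5193 0.0302 0.1509]
```

All five readings after contact put the contact at about 0.405 rad, so the force is about 10 N now. I'll release and lift clear.

```bash
python3 -m crank '{"deltas":[[0,0,0,0,0,0,0.02],[0,0,0,0,0,0,0.02],[0,0,0,0,0,0,0.035],[0,0,0,0,0,0,0.045],[0,0,0,0,0,0,0.055],[0,0,0,0,0,0,0.06],[0,0,0,0,0,0,0.06],[0,0,0,0,0,-0.005,0.06]]}' >/dev/null; python3 -m crank '{"deltas":[[0,0,0,0,0,-0.01,0.06],[0,0,0,0,0,-0.015,0.06],[0,0,0,0,0,-0.02,0.06],[0,0,0,0,0,-0.02,0.06],[0,0,0,0,0,-0.02,0.06],[0,0,0,0,0,-0.015,0.06],[0,0,0,0,0,0,0.06],[0,0,0,0,0,0,0.06]]}'
python3 -W ignore - <<'E'
from h import *; from rig import viewer,robot
c=viewer.camera_params("wrist");p,d=viewer.read_camera("wrist");M=c['cam_to_world']; w=p.astype(float).mean(-1)
A=np.array((.5196,.0304))
def wproj(P):
    q=M[:3,:3].T@(np.array(P)-M[:3,3]); r=np.hypot(q[0],q[1]); th=np.arctan2(r,-q[2]); return 258.976+297.319*th*q[0]/r,192.714-297.319*th*q[1]/r
# brightness around the ring top at 21..25 mm: the line's angle
an=np.arange(140,200,.5); prof=np.zeros(len(an))
for i,a in enumerate(an):
    prof[i]=np.mean([cv2.getRectSubPix(w.astype(np.float32),(1,1),wproj((*(A+r*np.array([np.cos(np.radians(a)),np.sin(np.radians(a))])),.15)))[0,0] for r in(.020,.022,.024)])
t=np.clip(prof-80,0,None); print("line angle",(t*an).sum()/t.sum(),prof.max(),robot.read_state()['wrist_force'])
E
```

```text
clock: 23.75
tool_pos: [0.5196, 0.0305, 0.2562]
orientation: [[-0.407, 0.914, 0.001], [0.914, 0.407, -0.0], [-0.0, 0.001, -1.0]]
wrist_force: [-1.1, 0.4, 0.5]
gripper_width: 0.0603
gripper_force: 0.0
line angle 168.16614714803723 216.93914794921875 [-0.42246578 -0.32444206 -0.50395805]
```

The ring line is still at 168.2°, the index angle, and the arm is clear. I'll hand the job in.

```bash
python3 -c "
from rig import sign_off
print(sign_off())"
```

```text
the job is handed in; nothing more can be done
None
```

The job is handed in at about 24 s: the ring's line stands at the index (both measured at 168.2°), the inner knob was then turned about 0.52 rad to roughly 10 N on the stopper (estimated from the knob torque), and the arm was lifted clear without touching the vial or anything around the press.

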